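# Size a telescoping bore gauge on the bench comparator

### The arm

A 6-joint arm with a two-finger parallel gripper is mounted at the origin on a cart in front of the work surface, level with it; the furniture and walls round the work are solid. World frame = base frame: x ahead of the robot, y to its left, z up, the work surface at z = 0. Lengths are in m, angles in rad, forces in N, time in s.
With the tool pointing down it reaches from about 0.375 to 0.975 m from the base axis. Payload 3.8 kg.
Tool frame: the origin (TCP) lies on the centre line of the jaws, within the pads' length; the fingertips stand 17 mm ahead of it and the grasp point (between the pads) lies 2 mm behind it; z points along the fingers, y is the line along which they close (so a half turn about z gives the same grasp; the last joint's range is limited). The gripper opens to 88 mm and grips with 3 to 60 N. Pads are 18 mm wide; open, the fingers measure 123 mm over their backs; the gripper's body (75 mm by 187 mm) begins 45 mm behind the grasp point.
Start: joints at [-1.162, 0.264, 1.604, -0, 1.274, -0.037], TCP at [0.291, -0.609, 0.256] pointing down, gripper open.
Joint ranges: [-2.63, 2.63], [-0.94, 2.18], [0.31, 2.57], [-1.31, 4.45], [0, 2.66], [-2.55, 2.55]. Speed limits (rad/s): [2.57, 2.57, 3.14, 3.14, 3.14, 3.14].

### API

Orientations are given as a rotation vector (axis times angle).
In Python, from cell import robot gives the robot as it stands.
- The arm moves only by the shell command python3 steer.py 'ROWS' [FORCE]. ROWS is a JSON object with one list for each field, all of the same length, 1 to 8, a row being the entries at one place: wx, wy, wz (a rotation vector in units of 0.25 rad), sx, sy, sz (the shift in units of 5 mm), finger_gap (the finger opening in m); each row shifts and turns the commanded pose from where the row before left it, along the tool's axes as they then stand; what a row does not reach is not made up. A row lasts 1/10 s, in which the tool goes at most 0.05 m and 0.15 rad, less where a joint would pass 70% of its speed; a pose out of reach is approached as far as the arm can. The fingers move at their own pace and stop on an object; FORCE is the grip in N (left out, the last holds). Time passes only in rows, so rows that do not move let the fingers close. It prints the time, the measured TCP pose, the force, the opening and the grip force at its end. Input that does not fit is refused with a message, and nothing moves.
- robot.sense(): the state, without advancing time (a new reading comes with each control period).
- robot.grab_frame(name): name is "scene" or "top"; returns the picture (480x640x3 uint8, red, green, blue); there is no depth.
- robot.camera_params(name): a dict with "K" (3x3 intrinsics, pixels), "eye" and "rotation" of the camera in the world. Camera axes: x right, y down, z forward; pixel columns grow to the right and rows downward; lengths in m; the calibration is good to about 2 mm. A picture is of the moment at which its call begins. camera_params takes no time and is no camera call.
- robot.sign_off(): hands the job in; it is judged then, once.
The state is a dict: "time_s": time; "joint_pos": joint angles; "dq": joint speeds; "effort": joint torques, N m; "tool_pos": TCP position; "ee_rot": TCP orientation; "force": force on the tool from outside, world axes, zero at the start; "torque": the same for the moment, N m; "gripper_width": finger opening in m; "grip_force": force on a finger pad.
Only numpy, scipy, OpenCV 4.12 (cv2) and the standard library are available. Lean on these libraries where they do the work, as an engineer would, in place of code of your own. Each camera call takes 0.05 s, during which the arm holds its last target. There are 200 camera calls.

### The job

The telescoping bore gauge on the bench has just been set in a bore and locked, and now has to be sized. Set it down gently on the two narrow work ribs of the bench comparator, square to them and close before the fixed anvil: head on the measuring line between the anvils, handle on the front rib. Then bring the slide up with a light touch until the gauge is nipped between both anvils without its locked plunger giving way, take the hand away, and leave the things around alone.

Things in the scene. Friction and masses are not known exactly. Their poses are not given: they have to be found in the camera images.
- gauge: telescoping bore gauge: a steel T lying flat, 0.14 kg, z up. Origin: middle of the head (cross-bar), 7.5 mm above the bench. Head along y: tube 15 mm across from y -20 to +20 mm, a 9 mm round-ended plunger out of each end. The +y end is at y = +33 mm. The -y end was locked somewhere between y = -30 and -56 mm: not told, it differs each time and is the size to be found
- gauge_grip (a point): point on the axis of the gauge's handle, 32 mm from the head's axis and 10 mm from the centre of mass: the place to grip it from above, across the handle (along the gauge's y). The handle runs straight along the gauge's -x to x = -122 mm, 12 mm across; its axis is level with the head's
- gauge_slip (a joint): how far (m) the locked -y plunger of the gauge has given way, pushed back into the head: 0 at the start. The lock holds against up to 8 N along the head; a greater force pushes the plunger in and the size is lost
- comparator: bench length comparator, fixed: grey casting, x -60 to +52, y -165 to +125 mm, with two guide bars, a headstock with dial and fixed anvil at the +y end, a slide at the -y end. Origin on the bench below the measuring axis, which runs along y at x = 0, z = 60 mm. Tallest: headstock knob z 96 mm (y +106), slide lug z 104 mm
- head_rib (a point): middle of the top of the head rib, which carries the gauge's head tube: narrow steel rib 10 mm wide (x), 50 mm long (y), top 52.5 mm above the bench; at x = 0, y = +11 mm of the comparator. It stands 6.5 mm proud of a work table that spans x -86 to +12, y -9 to +31 mm
- handle_rib (a point): middle of the top of the front rib, which carries the gauge's handle: 10 mm wide (x), 40 mm long (y), top 54 mm above the bench; at x = -75 mm, y = +11 mm of the comparator. On both ribs the gauge lies level, head's axis on the measuring axis (z = 60 mm), handle to the comparator's -x; when the slide pushes it along, the handle lags a little by its friction here
- fixed_anvil: fixed anvil: steel pin 14 mm across on the measuring axis, its flat face at y = +50 mm of the comparator, facing -y (the body's origin and axes are those of the comparator)
- push_lug (a point): centre of the black push lug on top of the slide: 14 mm along y, 26 mm across x, z 76 to 104 mm (this point z 92 mm); at x = 0, y = -126 mm + travel of the comparator. The block under it ends at z = 78 mm. Push its -y side with the fingertips, towards +y, or pinch it
- green_wheel: green dressing wheel lying flat, 68 mm across, 9 mm thick; a bystander. Origin: centre of its underside
- red_specimen: red resin-mounted specimen, disc 30 mm across, 18 mm tall; a bystander. Origin: centre of its underside
- tape: roll of blue masking tape lying flat, 69 mm across, 19 mm tall; a bystander. Origin: centre of its underside
- slide: the slide with its anvil and push lug. Origin and axes are the comparator's, shifted along y by the travel towards the fixed anvil: 0 fully open, at most 75 mm. Its anvil, a pin 14 mm across, has its flat face at y = -70 mm from this origin, so the gap between the anvils is 120 mm - travel. It drags with about 2 N and stays where it is left

How it is judged:
On the way:
1. the gauge lies on the work ribs, let go, the slide not yet against it (z of gauge in the frame of comparator between 0.057 and 0.063 m and x of gauge in the frame of comparator between -0.006 and 0.006 m and angle between the y axis of gauge and the y axis of comparator, either way round below 0.12 rad and contact force between each of slide, the fingers and gauge below 0.05 N), for 0.2 s.
At the end, for the whole second after the job is handed in: the gauge rests level (within 0.06 rad) on both ribs, its head on the measuring axis (within 6 mm across, 3 mm in height, 0.12 rad in direction), both anvils touch its ends (contact force over 0.2 N on each), its plunger has given way by less than 1 mm, and all is at rest (contact force between each of slide, fixed_anvil and gauge above 0.2 N and z of gauge in the frame of comparator between 0.057 and 0.063 m and x of gauge in the frame of comparator between -0.006 and 0.006 m and angle between the y axis of gauge and the y axis of comparator, either way round below 0.12 rad and angle between gauge's own z axis and vertical below 0.06 rad and value of joint gauge_slip below 0.001 m and linear speed of gauge below 0.01 m/s).
It fails at once if the gauge is squeezed so hard that its locked plunger gives way by more than 1 mm (value of joint gauge_slip above 0.001 m).
It fails at once if the gauge is pressed hard (over 25 N) on the comparator (contact force between gauge and comparator above 25 N).
It fails at once if the gauge is dropped (falls free, faster than 0.25 m/s) (contact force between the fingers and gauge below 0.05 N and linear speed of gauge above 0.25 m/s).
It fails at once if a bystander is shifted by more than 20 mm (distance of any of green_wheel, red_specimen, tape from where it was at the start of the episode above 0.02 m).
It also fails if it takes over 67 s, if anything falls off the work surface, if the arm or the gripper's body presses on something with over 40 N, if the wrist force passes 120 N, or if a joint passes its speed limit or range.

## Working session

There is one attempt and no reset: what is moved stays moved. The work goes in short steps, Python scripts to look and compute and a shell command to move; the robot and the scene stay as the last step left them, time stands still between calls to the robot, and variables do not carry over. Pictures are saved under pics/ and viewed, at most 12 in all, crops included, and the job is handed in when it is done.

```bash
ls; mkdir -p pics
python3 - <<'E'
from cell import robot
import cv2
for n in("scene","top"):
    im=robot.grab_frame(n); cv2.imwrite(f"pics/{n}0.png",im[:,:,::-1])
    p=robot.camera_params(n); print(n,p)
s=robot.sense(); print(s)
E
```

```text
cell.py
pics
steer.py
scene {'K': array([[499.74767972,   0.        , 324.63744106],
       [  0.        , 499.74767972, 238.69833174],
       [  0.        ,   0.        ,   1.        ]]), 'eye': array([0.07550823, 0.41113011, 0.75888421]), 'rotation': array([-0.80687663,  2.60496815, -1.02232877])}
top {'K': array([[472.40543184,   0.        , 318.03702477],
       [  0.        , 472.40543184, 228.69454084],
       [  0.        ,   0.        ,   1.        ]]), 'eye': array([ 0.27338479, -0.09806231,  1.04208528]), 'rotation': array([-2.12286775,  2.1430699 , -0.15612316])}
{'time_s': 0.1, 'joint_pos': array([-1.16191491e+00,  2.64696606e-01,  1.60520199e+00, -5.23889130e-05,
        1.27371426e+00, -3.68654773e-02]), 'dq': array([-0.00022608, -0.00125077, -0.00287549,  0.00103654, -0.00209327,
       -0.00038512]), 'effort': array([ 1.72196555e-04, -5.03619039e+01, -3.58070469e+01,  7.32296216e-02,
        2.33214861e-02, -4.31790454e-05]), 'tool_pos': array([ 0.29078117, -0.60849437,  0.25451896]), 'ee_rot': array([-3.06195698e+00, -6.93982123e-01,  6.63753851e-04]), 'force': array([-0.25346812,  0.06222258, -0.2928434 ]), 'torque': array([ 0.01049377, -0.05939967, -0.04734882]), 'grip_force': 0.0, 'gripper_width': 0.08835123637119324}
```

View pics/scene0.png

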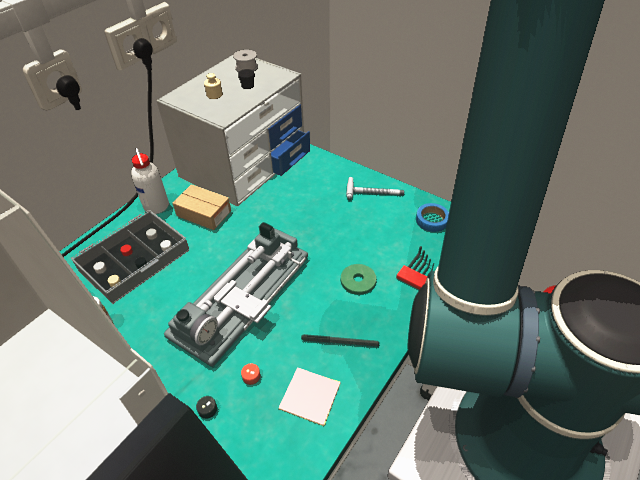

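View pics/top0.png

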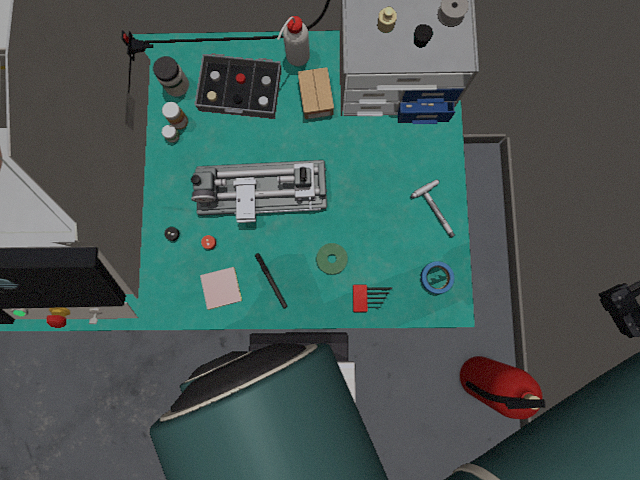

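The top view shows the gauge near (435,207), with its head at the upper left (425,188). The comparator is near (262,188): headstock with dial on the left (203,180), work table at (246,200), slide on the right with its lug near (300,172). In the scene view the gauge is at (375,190) and the comparator at (240,295). I'll enlarge these areas.

```bash
cat > h.py <<'E'
import numpy as np, cv2
from scipy.spatial.transform import Rotation as R
from cell import robot
P={n:robot.camera_params(n) for n in("scene","top")}
def ray(n,uv):
    p=P[n]; d=R.from_rotvec(p["rotation"]).as_matrix()@np.linalg.solve(p["K"],[uv[0],uv[1],1.])
    return np.array(p["eye"]),d/np.linalg.norm(d)
def plane(n,uv,z):
    e,d=ray(n,uv); return e+d*(z-e[2])/d[2]
def tri(a,b):  # scene px, top px -> point, miss
    (e1,d1),(e2,d2)=ray("scene",a),ray("top",b)
    t=np.linalg.lstsq(np.c_[d1,-d2],e2-e1,rcond=None)[0]
    p,q=e1+t[0]*d1,e2+t[1]*d2; return (p+q)/2,np.linalg.norm(p-q)
def proj(n,X):
    p=P[n]; c=p["K"]@(R.from_rotvec(p["rotation"]).as_matrix().T@(np.asarray(X)-p["eye"])); return c[:2]/c[2]
E
python3 - <<'E'
from h import *
s=cv2.imread("pics/scene0.png");t=cv2.imread("pics/top0.png")
c=lambda im,x,y,w,h,k:cv2.resize(im[y:y+h,x:x+w],None,fx=k,fy=k,interpolation=cv2.INTER_CUBIC)
o=np.zeros((600,800,3),np.uint8)
o[0:375,0:400]=c(s,160,216,160,150,2.5)[:375]
o[0:280,400:800]=c(t,185,152,160,70,4)[:280,:400] if 0 else cv2.resize(t[152:226,185:335],(400,280),interpolation=cv2.INTER_CUBIC)
o[380:600,0:400]=cv2.resize(s[170:210,340:410],(400,220),interpolation=cv2.INTER_CUBIC)
o[290:600,480:800]=cv2.resize(t[172:244,400:464],(320,310),interpolation=cv2.INTER_CUBIC)
cv2.imwrite("pics/crop1.png",o)
for n,im,(x,y,w,h) in(("scene",s,(340,170,70,40)),("top",t,(400,172,64,72))):
    hsv=cv2.cvtColor(im[y:y+h,x:x+w],cv2.COLOR_BGR2HSV)
    m=((hsv[:,:,1]<90)&(hsv[:,:,2]>60)).astype(np.uint8)
    k,l,st,ce=cv2.connectedComponentsWithStats(m)
    i=1+st[1:,4].argmax(); ys,xs=np.where(l==i); pts=np.c_[xs+x,ys+y].astype(float)
    print(n,st[i]+[x,y,0,0,0]); 
    for r in range(0,h): print("".join(".#"[int(v)] for v in (l[r]==i)))
E
```

```text
scene [346 177  58  22 370]
......................................................................
......................................................................
......................................................................
......................................................................
......................................................................
......................................................................
......................................................................
.........####.........................................................
........#####.........................................................
........#####.........................................................
........#####.........................................................
........#####.........................................................
........#####.........................................................
.......######.........................................................
.......######.........................................................
.......
[... 5773 characters left out ...]
..................................######..........
..................................................#####.........
...................................................###..........
................................................................
................................................................
................................................................
................................................................
................................................................
................................................................
................................................................
................................................................
```

View pics/crop1.png

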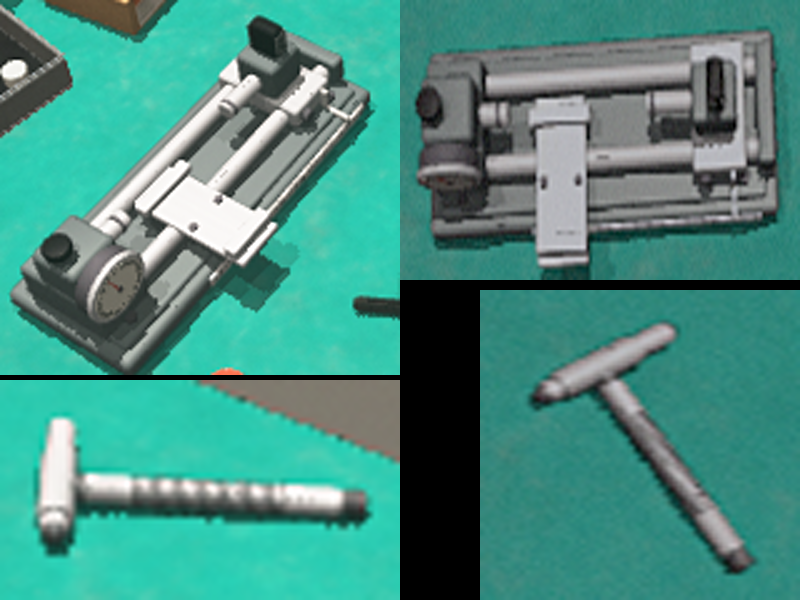

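The gauge's handle points towards the robot and to the right, and its +y end (lower left in the top view) is the short one. On the comparator, the white work table has its head rib at about top (245,181) and its front rib at (246,221). I'll now measure the gauge from masks and enlarge the table and slide for corner picks.

Run:
```python
from h import *
s=cv2.imread("pics/scene0.png");t=cv2.imread("pics/top0.png")
def seg(im,x,y,w,h):
    hsv=cv2.cvtColor(im[y:y+h,x:x+w],cv2.COLOR_BGR2HSV)
    m=((hsv[:,:,1]<110)).astype(np.uint8)
    k,l,st,ce=cv2.connectedComponentsWithStats(m); i=1+st[1:,4].argmax()
    ys,xs=np.where(l==i); return np.c_[xs+x,ys+y].astype(float)
def line(p): 
    vx,vy,x,y=cv2.fitLine(p.astype(np.float32),cv2.DIST_HUBER,0,.01,.01).ravel(); return np.array([x,y]),np.array([vx,vy])
for n,p in(("top",seg(t,400,172,64,72)),("scene",seg(s,340,170,70,40))):
    if n=="top":
        hd=p[(p[:,1]>203)]; 
        c,d=line(hd); r=abs((p-c)@[-d[1],d[0]]); hd=p[(r<4)&(p[:,1]>200)]; c,d=line(hd)
        head=p[(abs((p-c)@[-d[1],d[0]])>6)]
    else:
        hd=p[p[:,0]>358]; c,d=line(hd); head=p[p[:,0]<353.]
    ch,dh=line(head); tt=(head-ch)@dh; e=[ch+dh*tt.min(),ch+dh*tt.max()]
    a=np.linalg.solve(np.c_[d,-dh],ch-c); J=c+d*a[0]
    tt=(hd-c)@d; far=max([c+d*tt.min(),c+d*tt.max()],key=lambda q:np.linalg.norm(q-J))
    print(n,"J",J,"far",far,"headends",e)
    W=[plane(n,q,.0075) for q in(J,far,*e)]; print(np.round(W,4)); v=W[0]-W[1]; print("yaw",np.arctan2(v[1],v[0]),np.linalg.norm(v))
    exec(f"{n}_={[list(map(float,J)),list(map(float,far))]}")
print(tri(scene_[0],top_[0]),tri(scene_[1],top_[1]))
c=lambda im,x,y,w,h,W,H:cv2.resize(im[y:y+h,x:x+w],(W,H),interpolation=cv2.INTER_CUBIC)
o=np.zeros((600,800,3),np.uint8)
o[:300]=c(s,210,275,80,30,800,300) if 0 else 0
o[0:300,0:400]=c(s,210,280,66,50,400,300); o[0:300,400:]=c(s,240,220,66,50,400,300)
o[300:,0:400]=c(t,226,174,66,50,400,300); o[300:,400:]=c(t,272,160,60,45,400,300)
cv2.imwrite("pics/crop2.png",o)
```

```text
top J [422.58    189.65979] far [452.64613663 235.93035457] headends [array([410.82246763, 196.70366629]), array([438.18592108, 180.31033602])]
[[ 0.5251 -0.3207  0.0075]
 [ 0.4197 -0.3823  0.0075]
 [ 0.5093 -0.2938  0.0075]
 [ 0.5463 -0.3566  0.0075]]
yaw 0.5285332971897083 0.12205042610555812
scene J [349.43616 188.96994] far [403.11193541 192.04816647] headends [array([348.81197008, 199.05027939]), array([350.18434164, 176.88756968])]
[[ 0.5231 -0.3199  0.0075]
 [ 0.4174 -0.3784  0.0075]
 [ 0.506  -0.2907  0.0075]
 [ 0.5446 -0.3565  0.0075]]
yaw 0.5058348941379288 0.12083957461371406
(array([ 0.52489675, -0.32142019,  0.00566927]), np.float64(0.0014420436410096354)) (array([ 0.42015297, -0.38388487,  0.00216641]), np.float64(0.0007033047087124334))
```

View pics/crop2.png

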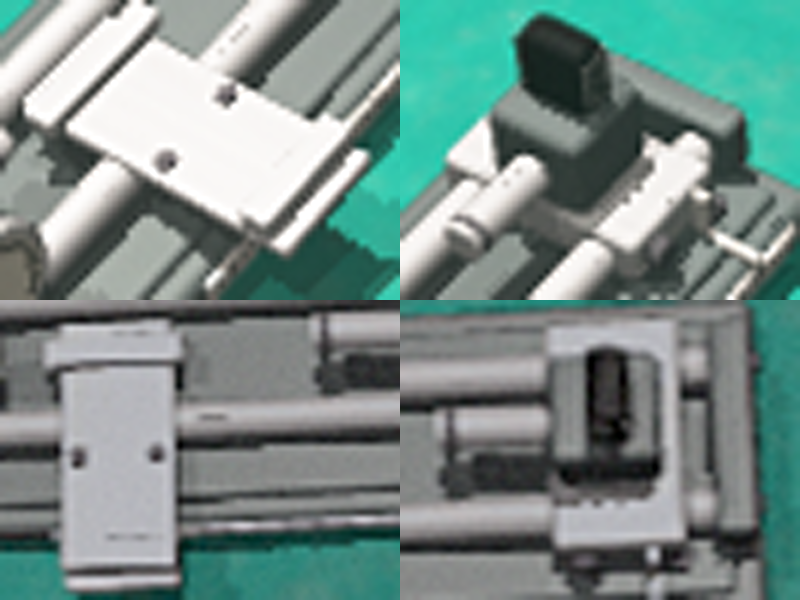

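Both crops show the ribs. Their shaded front faces appear as dark lines under each rib's front edge. In the top crop the head rib's front edge runs (47,366) to (184,362) and the front rib's (65,570) to (180,567). In the scene crop they run (66,128) to (158,38) and (250,238) to (348,150). The lug is at top crop (608,395) and scene crop (560,60).

```bash
cat > comp.py <<'E'
from h import *
T=lambda x,y:((x+.5)/(400/66)-.5+226,(y-300+.5)/6-.5+174)
S=lambda x,y:((x+.5)/(400/66)-.5+210,(y+.5)/6-.5+280)
T2=lambda x,y:((x-400+.5)/(400/60)-.5+272,(y-300+.5)/(300/45)-.5+160)
S2=lambda x,y:((x-400+.5)/(400/66)-.5+240,(y+.5)/6-.5+220)
# local point, top px, scene px
L=[((-.005,.036,.0525),T(47,366),S(66,128)),((-.005,-.014,.0525),T(184,362),S(158,38)),
   ((-.080,.031,.054),T(65,570),S(250,238)),((-.080,-.009,.054),T(180,567),S(348,150))]
if __name__=="__main__":
    W=[];M=[]
    for l,a,b in L:
        p,m=tri(b,a); print(l,np.round(p,4),"miss",round(m,4),"top@z",np.round(plane("top",a,l[2])[:2],4),"scene@z",np.round(plane("scene",b,l[2])[:2],4))
    for k in("top","scene"):
        W=np.array([plane(k,a if k=="top" else b,l[2])[:2] for l,a,b in L]); M=np.array([l[:2] for l,_,_ in L])
        wc,mc=W.mean(0),M.mean(0); z=((W-wc)@[1,1j]*np.conj((M-mc)@[1,1j])).sum(); y=np.angle(z); c,s=np.cos(y),np.sin(y)
        Rm=np.array([[c,-s],[s,c]]); o=wc-Rm@mc; print(k,"origin",o,"yaw",y,"res",np.round(W-((M@Rm.T)+o),4).tolist())
        lug=plane(k,T2(608,385) if k=="top" else S2(562,35),.104)[:2]; print("lug local",Rm.T@(lug-o))
        an=plane(k,T2(440,430) if k=="top" else S2(465,232),.060)[:2]; print("slide anvil local",Rm.T@(an-o))
E
python3 comp.py
```

```text
(-0.005, 0.036, 0.0525) [0.5287 0.0951 0.0485] miss 0.0055 top@z [0.5302 0.0958] scene@z [0.5233 0.096 ]
(-0.005, -0.014, 0.0525) [0.5343 0.0488 0.0367] miss 0.0018 top@z [0.5311 0.0469] scene@z [0.5234 0.0564]
(-0.08, 0.031, 0.054) [0.4585 0.0905 0.0431] miss 0.0029 top@z [0.4552 0.0877] scene@z [0.4541 0.0959]
(-0.08, -0.009, 0.054) [0.4587 0.0495 0.0387] miss 0.0001 top@z [0.4559 0.0472] scene@z [0.4506 0.0572]
top origin [0.53601454 0.06025695] yaw 0.04307088450012399 res [[0.0007, -0.0002], [-0.0005, 0.0009], [0.0005, -0.0001], [-0.0006, -0.0006]]
lug local [-6.81994305e-05 -1.16900890e-01]
slide anvil local [ 0.00061586 -0.06082701]
scene origin [0.53022355 0.0647914 ] yaw -0.01352069585981709 res [[-0.0024, -0.0049], [-0.0016, 0.0055], [0.0035, -0.001], [0.0005, 0.0003]]
lug local [ 0.00919504 -0.1199418 ]
slide anvil local [ 0.00999299 -0.06832888]
```

The top view fits consistently (residuals under 1 mm, lug and anvil on x≈0), but my scene picks are rough. I'll overlay the known points in both views to check.

Run:
```python
from h import *
s=cv2.imread("pics/scene0.png");t=cv2.imread("pics/top0.png")
o=np.array([.536,.0603]);y=.043;c,sn=np.cos(y),np.sin(y)
w=lambda l:np.r_[o+np.array([[c,-sn],[sn,c]])@l[:2],l[2]]
rect=lambda x0,x1,y0,y1,z:[(x0,y0,z),(x0,y1,z),(x1,y1,z),(x1,y0,z)]
shapes=[rect(-.005,.005,-.014,.036,.0525),rect(-.08,-.07,-.009,.031,.054),rect(-.086,.012,-.009,.031,.046),rect(-.06,.052,-.165,.125,0),rect(-.013,.013,-.124,-.110,.104),[(0,.05,.06),(0,-.061,.06)]]
def crop(n,im,x,y,wd,h,k,f):
    a=cv2.resize(im[y:y+h,x:x+wd],None,fx=k,fy=k,interpolation=cv2.INTER_CUBIC)
    for q in shapes:
        p=np.array([(proj(n,w(l))-[x,y]+.5)*k-.5 for l in q]); cv2.polylines(a,[np.round(p).astype(int)],True,(0,0,255),1)
    return a
A=crop("top",t,188,155,145,66,5,0)[:, :725]; B=crop("scene",s,163,222,150,145,4,0)
cv2.imwrite("pics/ov_t.png",A); cv2.imwrite("pics/ov_s.png",B)
```

```text
(no output)
```

View pics/ov_t.png

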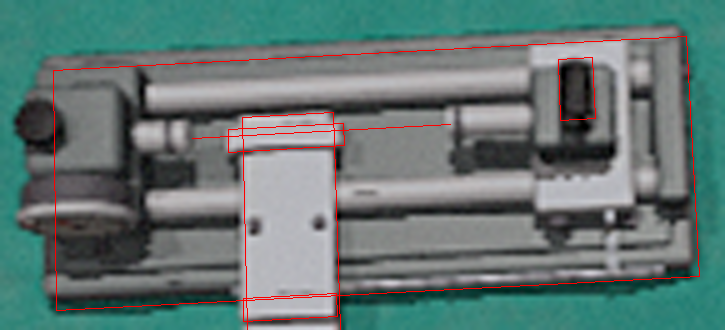

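View pics/ov_s.png

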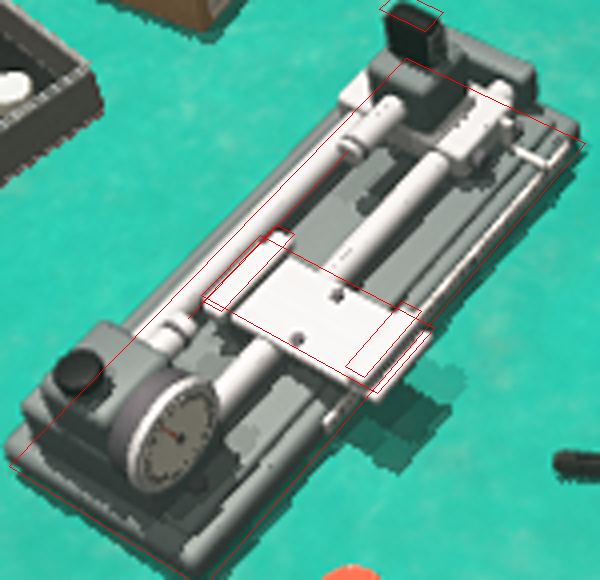

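The overlay matches in both views to about 1 px. The comparator origin is (0.535, 0.060) with yaw 0.043, and the travel is about 9 mm. The gauge head is at (0.524, -0.3205) with yaw 0.52. Next I'll work out the approach.

```bash
cat > go.py <<'E'
import sys
from h import *
def delta(target,yaw):
    s=robot.sense(); Rm=R.from_rotvec(s["ee_rot"]).as_matrix()
    cur=np.arctan2(Rm[1,0],Rm[0,0]); dz=-(yaw-cur)
    dd=np.asarray(target)-s["tool_pos"]
    print("tool",np.round(s["tool_pos"],4),"yaw",round(cur,3),"zaxis",np.round(Rm[:,2],3),"F",np.round(s["force"],2),"q",np.round(s["joint_pos"],2))
    print("rz",round(dz,4),"d now-axes",np.round(Rm.T@dd,4),"after turn",np.round((Rm@R.from_rotvec([0,0,dz]).as_matrix()).T@dd,4))
if __name__=="__main__": a=list(map(float,sys.argv[1:])); delta(a[:3],a[3])
E
python3 go.py .4965 -.3364 .1 .52
```

```text
tool [ 0.2908 -0.6085  0.2545] yaw 0.446 zaxis [-0.001  0.002 -1.   ] F [-0.25  0.06 -0.29] q [-1.16  0.26  1.61 -0.    1.27 -0.04]
rz -0.0742 d now-axes [ 0.3029 -0.1565  0.1548] after turn [ 0.3137 -0.1336  0.1548]
```

The manual's scale: shifts go in units of 5 mm and turns go in units of 0.25 rad. Converting my numbers, 0.0392 m is 7.84, 0.0194 m is 3.88, -0.0742 rad is -0.2968.

```bash
python3 steer.py '{"wx":[0, 0, 0, 0, 0, 0, 0, 0], "wy":[0, 0, 0, 0, 0, 0, 0, 0], "wz":[-0.2968, 0, 0, 0, 0, 0, 0, 0], "sx":[0, 7.84, 7.84, 7.84, 7.84, 7.84, 7.84, 7.84], "sy":[0, -3.34, -3.34, -3.34, -3.34, -3.34, -3.34, -3.34], "sz":[0, 3.88, 3.88, 3.88, 3.88, 3.88, 3.88, 3.88], "finger_gap":[0.05, 0.05, 0.05, 0.05, 0.05, 0.05, 0.05, 0.05]}' 20; python3 steer.py '{"wx":[0, 0, 0], "wy":[0, 0, 0], "wz":[0, 0, 0], "sx":[7.84, 0, 0], "sy":[-3.34, 0, 0], "sz":[3.88, 0, 0], "finger_gap":[0.05, 0.05, 0.05]}'; python3 go.py .4965 -.3364 .0185 .52
```

```text
time_s: 0.9
tool_pos: [0.4716, -0.3695, 0.1188]
ee_rot: [-3.036, -0.807, 0.0]
force: [0.7, 0.0, -0.0]
gripper_width: 0.0499
grip_force: 0.0
time_s: 1.2
tool_pos: [0.4966, -0.336, 0.0994]
ee_rot: [-3.033, -0.811, 0.003]
force: [0.1, -0.1, -0.1]
gripper_width: 0.0498
grip_force: 0.0
tool [ 0.4966 -0.336   0.0994] yaw 0.523 zaxis [-0.002  0.001 -1.   ] F [ 0.12 -0.11 -0.14] q [-0.64  0.27  1.91 -0.    0.97  0.41]
rz 0.0027 d now-axes [-0.0002  0.0004  0.0809] after turn [-0.0002  0.0004  0.0809]
```

Scaled: 0.03 m is 6, 0.015 m is 3.

```bash
python3 steer.py '{"wx":[0, 0, 0, 0, 0, 0, 0, 0], "wy":[0, 0, 0, 0, 0, 0, 0, 0], "wz":[0, 0, 0, 0, 0, 0, 0, 0], "sx":[0, 0, 0, 0, 0, 0, 0, 0], "sy":[0, 0, 0, 0, 0, 0, 0, 0], "sz":[6, 6, 3, 1.2, 0, 0, 0, 0], "finger_gap":[0.05, 0.05, 0.05, 0.05, 0.03, 0.008, 0.008, 0.008]}' 20; python3 steer.py '{"wx":[0, 0, 0, 0, 0, 0, 0, 0], "wy":[0, 0, 0, 0, 0, 0, 0, 0], "wz":[0, 0, 0, 0, 0, 0, 0, 0], "sx":[0, 0, 0, 0, 0, 0, 0, 0], "sy":[0, 0, 0, 0, 0, 0, 0, 0], "sz":[0, 0, -2, -6, -8, -8, -8, 0], "finger_gap":[0.008, 0.008, 0.008, 0.008, 0.008, 0.008, 0.008, 0.008]}'; python3 go.py .4965 -.3364 .0185 .52
```

```text
time_s: 2.0
tool_pos: [0.4976, -0.3379, 0.0208]
ee_rot: [3.034, 0.807, 0.002]
force: [0.4, -0.4, 1.5]
gripper_width: 0.02
grip_force: 0.0
time_s: 2.8
tool_pos: [0.5005, -0.3399, 0.1875]
ee_rot: [3.026, 0.805, 0.013]
force: [1.0, -0.3, -0.2]
gripper_width: 0.0111
grip_force: 19.9
tool [ 0.5005 -0.3399  0.1875] yaw 0.52 zaxis [ 0.011 -0.008 -1.   ] F [ 0.95 -0.34 -0.17] q [-0.64  0.18  1.84  0.    1.11  0.41]
rz 0.0001 d now-axes [-0.0026 -0.0071  0.1689] after turn [-0.0026 -0.0071  0.1689]
```

```bash
python3 steer.py '{"wx":[0, 0, 0], "wy":[0, 0, 0], "wz":[0, 0, 0], "sx":[0, 0, 0], "sy":[0, 0, 0], "sz":[0, 0, 0], "finger_gap":[0.008, 0.008, 0.008]}'; python3 go.py .4965 -.3364 .1875 .52
python3 - <<'E'
from h import *
a=robot.grab_frame("scene")[:,:,::-1];b=robot.grab_frame("top")[:,:,::-1]
cv2.imwrite("pics/s1.png",a);cv2.imwrite("pics/t1.png",b)
G=robot.sense()["tool_pos"]; o=[]
for n,im in(("scene",a),("top",b)):
    u=proj(n,G-[0,0,.0105]); print(n,u); x,y=int(u[0])-60,int(u[1])-60
    x=max(0,min(x,520)); o.append(cv2.resize(im[y:y+120,x:x+120],(400,400),interpolation=cv2.INTER_CUBIC)); print(x,y)
cv2.imwrite("pics/lift.png",np.hstack(o))
E
```

```text
time_s: 3.1
tool_pos: [0.4955, -0.3363, 0.177]
ee_rot: [-3.033, -0.807, 0.004]
force: [-0.3, 0.5, -2.8]
gripper_width: 0.0113
grip_force: 19.9
tool [ 0.4955 -0.3363  0.177 ] yaw 0.52 zaxis [-0.004  0.003 -1.   ] F [-0.32  0.46 -2.8 ] q [-0.64  0.18  1.85 -0.    1.11  0.41]
rz 0.0 d now-axes [ 0.0008  0.0006 -0.0105] after turn [ 0.0008  0.0006 -0.0105]
scene [367.15484884 130.16319968]
307 70
top [448.80930815 184.50454389]
388 124
```

View pics/lift.png

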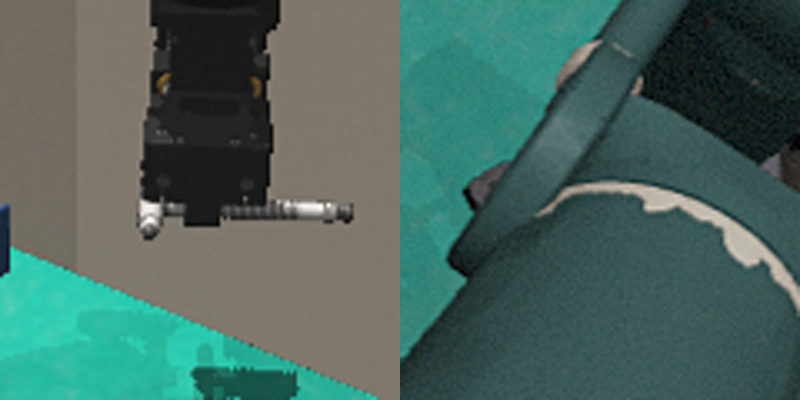

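The gauge is held and nearly level in the scene crop: handle end at (352,212), head at about (150,211). The top view is blocked by the arm. I'll compare these with the predicted points.

Run:
```python
from h import *
G=robot.sense()["tool_pos"]-[0,0,.0115]; v=np.array([np.cos(.52),np.sin(.52),0])
for d in(.032,-.01,-.04,-.09):
  print(d,(proj("scene",G+v*d)-[307,70]+.5)*400/120-.5)
print((proj("scene",G-[0,0,.005])-[307,70]+.5)*400/120-.5)
im=cv2.imread("pics/s1.png"); hsv=cv2.cvtColor(im,cv2.COLOR_BGR2HSV)
# handle bright rows per column, vs wall
for x in range(374,414,3):
    c=im[120:146,x].astype(int).max(1); bg=np.median(np.r_[c[:5],c[-5:]]); r=np.where(abs(c-bg)>25)[0]; print(x,(r.min()+120,r.max()+120) if len(r) else None,end=" ")
```

```text
0.032 [149.12209306 200.98643808]
-0.01 [218.04344198 203.74997098]
-0.04 [267.50488524 205.73322186]
-0.09 [350.37352312 209.05599791]
[201.1836276  209.96067576]
374 (np.int64(120), np.int64(145)) 377 (np.int64(120), np.int64(145)) 380 (np.int64(120), np.int64(145)) 383 (np.int64(120), np.int64(145)) 386 (np.int64(120), np.int64(145)) 389 (np.int64(130), np.int64(135)) 392 (np.int64(130), np.int64(135)) 395 (np.int64(131), np.int64(135)) 398 (np.int64(130), np.int64(135)) 401 (np.int64(130), np.int64(135)) 404 (np.int64(135), np.int64(136)) 407 (np.int64(131), np.int64(135)) 410 (np.int64(133), np.int64(136)) 413 None
```

```bash
python3 go.py .5025 .0719 .14 .043
```

```text
tool [ 0.4958 -0.3365  0.1774] yaw 0.52 zaxis [-0.003  0.002 -1.   ] F [ 0.61 -0.86 -0.94] q [-0.64  0.18  1.85 -0.    1.11  0.41]
rz 0.4769 d now-axes [ 0.2088 -0.351   0.0382] after turn [ 0.0244 -0.4077  0.0382]
```

Scaled: -0.04 m is -8, -0.035 m is -7, 0.1192 rad is 0.4768.

```bash
python3 steer.py '{"wx":[0, 0, 0, 0, 0, 0, 0, 0], "wy":[0, 0, 0, 0, 0, 0, 0, 0], "wz":[0.4768, 0.4768, 0.4768, 0.4768, 0, 0, 0, 0], "sx":[0, 0, 0, 0, 0, 0.4, 0.6, 0.6], "sy":[0, 0, 0, 0, -2, -4, -7, -8], "sz":[0, 0, 0, 0, 0, 0, 0, 0], "finger_gap":[0.008, 0.008, 0.008, 0.008, 0.008, 0.008, 0.008, 0.008]}' | head -2; python3 steer.py '{"wx":[0, 0, 0, 0, 0, 0, 0, 0], "wy":[0, 0, 0, 0, 0, 0, 0, 0], "wz":[0, 0, 0, 0, 0, 0, 0, 0], "sx":[0.6, 0.6, 0.6, 0.6, 0.6, 0.6, 0.2, 0], "sy":[-8, -8, -8, -8, -8, -8, -7, -4], "sz":[0, 0.8, 1, 1.4, 1.4, 1.4, 1, 0.4], "finger_gap":[0.008, 0.008, 0.008, 0.008, 0.008, 0.008, 0.008, 0.008]}'; python3 steer.py '{"wx":[0, 0, 0, 0, 0], "wy":[0, 0, 0, 0, 0], "wz":[0, 0, 0, 0, 0], "sx":[0, 0, 0, 0, 0], "sy":[-1.54, 0, 0, 0, 0], "sz":[0.2, 0, 0, 0, 0], "finger_gap":[0.008, 0.008, 0.008, 0.008, 0.008]}'; python3 go.py .5025 .0719 .075 .043
python3 - <<'E'
from h import *
a=robot.grab_frame("scene")[:,:,::-1];b=robot.grab_frame("top")[:,:,::-1]
cv2.imwrite("pics/s2.png",a);cv2.imwrite("pics/t2.png",b)
cv2.imwrite("pics/over.png",np.hstack([cv2.resize(a[190:370,150:330],(400,400),interpolation=cv2.INTER_CUBIC),cv2.resize(b[130:250,180:300],(400,400),interpolation=cv2.INTER_CUBIC)]))
E
```

```text
time_s: 4.0
tool_pos: [0.4999, -0.2301, 0.179]
time_s: 4.8
tool_pos: [0.5046, 0.0672, 0.1416]
ee_rot: [-3.14, -0.076, 0.003]
force: [-0.2, -0.8, -1.8]
gripper_width: 0.0109
grip_force: 19.9
time_s: 5.3
tool_pos: [0.5064, 0.0703, 0.1417]
ee_rot: [3.141, 0.066, 0.001]
force: [0.4, -0.5, -1.2]
gripper_width: 0.011
grip_force: 19.9
tool [0.5064 0.0703 0.1417] yaw 0.042 zaxis [ 0. -0. -1.] F [ 0.39 -0.45 -1.24] q [ 0.09  0.06  2.07 -0.    1.02  1.62]
rz -0.0011 d now-axes [-0.0038 -0.0018  0.0667] after turn [-0.0038 -0.0018  0.0667]
```

View pics/over.png

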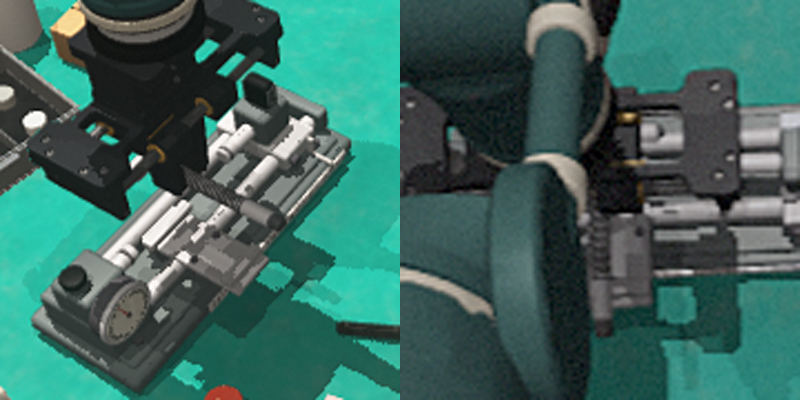

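The gauge hangs over the table, with the handle end at scene crop (275,215). I'll correct the offset and descend to just above contact.

```bash
python3 - <<'E'
from h import *
G=robot.sense()["tool_pos"]-[0,0,.0115]; v=np.array([np.cos(.042),np.sin(.042),0])
for d in(-.02,-.09): print(d,(proj("scene",G+v*d)-[150,190]+.5)*400/180-.5,(proj("top",G+v*d)-[180,130]+.5)*400/120-.5+[400,0])
E
python3 steer.py '{"wx":[0, 0, 0, 0, 0, 0], "wy":[0, 0, 0, 0, 0, 0], "wz":[0, 0, 0, 0, 0, 0], "sx":[-0.76, 0, 0, 0, 0, 0], "sy":[-0.36, 0, 0, 0, 0, 0], "sz":[2, 4, 3.4, 1.6, 0, 0], "finger_gap":[0.008, 0.008, 0.008, 0.008, 0.008, 0.008]}'; python3 go.py .5025 .0719 .071 .043
```

```text
-0.02 [202.0094434  183.09883056] [596.68776779 221.62346103]
-0.09 [279.46666722 223.50005478] [599.52044013 337.83421371]
time_s: 6.0
tool_pos: [0.5024, 0.0728, 0.0866]
ee_rot: [-3.141, -0.068, 0.0]
force: [0.4, -0.5, -1.1]
gripper_width: 0.0113
grip_force: 19.9
tool [0.5024 0.0728 0.0866] yaw 0.043 zaxis [-0.  0. -1.] F [ 0.36 -0.49 -1.13] q [0.09 0.12 2.11 0.   0.91 1.62]
rz 0.0 d now-axes [0.0001 0.0009 0.0156] after turn [0.0001 0.0009 0.0156]
```

Scaled: 0.005 m is 1, 0.003 m is 0.6.

```bash
python3 steer.py '{"wx":[0, 0, 0, 0, 0], "wy":[0, 0, 0, 0, 0], "wz":[0, 0, 0, 0, 0], "sx":[0, 0, 0, 0, 0], "sy":[0.2, 0, 0, 0, 0], "sz":[1, 0.6, 0.4, 0, 0], "finger_gap":[0.008, 0.008, 0.008, 0.008, 0.008]}'; python3 steer.py '{"wx":[0, 0, 0, 0], "wy":[0, 0, 0, 0], "wz":[0, 0, 0, 0], "sx":[0, 0, 0, 0], "sy":[0, 0, 0, 0], "sz":[0.2, 0.2, 0, 0], "finger_gap":[0.008, 0.008, 0.008, 0.008]}'|grep -E "pos|force"
```

```text
time_s: 6.5
tool_pos: [0.5024, 0.0719, 0.0766]
ee_rot: [-3.141, -0.068, -0.0]
force: [-0.0, 0.1, -0.5]
gripper_width: 0.0108
grip_force: 19.9
tool_pos: [0.5024, 0.0719, 0.0745]
force: [0.4, 0.9, -1.4]
grip_force: 19.9
```

```bash
for i in 1; do python3 steer.py '{"wx":[0, 0, 0], "wy":[0, 0, 0], "wz":[0, 0, 0], "sx":[0, 0, 0], "sy":[0, 0, 0], "sz":[0.2, 0, 0], "finger_gap":[0.008, 0.008, 0.008]}'|grep -E "pos|force"; done; python3 steer.py '{"wx":[0, 0, 0], "wy":[0, 0, 0], "wz":[0, 0, 0], "sx":[0, 0, 0], "sy":[0, 0, 0], "sz":[0.2, 0, 0], "finger_gap":[0.008, 0.008, 0.008]}'|grep -E "pos|force"; python3 steer.py '{"wx":[0, 0, 0], "wy":[0, 0, 0], "wz":[0, 0, 0], "sx":[0, 0, 0], "sy":[0, 0, 0], "sz":[0.14, 0, 0], "finger_gap":[0.008, 0.008, 0.008]}'|grep -E "pos|force"
```

```text
tool_pos: [0.5024, 0.0719, 0.0735]
force: [-0.3, 1.1, -0.8]
grip_force: 19.9
tool_pos: [0.5025, 0.0719, 0.0732]
force: [-2.6, -1.0, 6.0]
grip_force: 19.9
tool_pos: [0.5026, 0.0719, 0.0731]
force: [-3.6, 0.2, 10.4]
grip_force: 19.9
```

Scaled: -0.0012 m is -0.24.

```bash
python3 steer.py '{"wx":[0, 0, 0, 0, 0, 0, 0, 0], "wy":[0, 0, 0, 0, 0, 0, 0, 0], "wz":[0, 0, 0, 0, 0, 0, 0, 0], "sx":[0, 0, 0, 0, 0, 0, 0, 0], "sy":[0, 0, 0, 0, 0, 0, 0, 0], "sz":[-0.24, 0, 0, 0, 0, 0, 0, 0], "finger_gap":[0.008, 0.008, 0.012, 0.014, 0.017, 0.022, 0.028, 0.028]}' 3;  python3 steer.py '{"wx":[0, 0, 0, 0, 0, 0, 0, 0], "wy":[0, 0, 0, 0, 0, 0, 0, 0], "wz":[0, 0, 0, 0, 0, 0, 0, 0], "sx":[0, 0, 0, 0, 0, 0, 0, 0], "sy":[0, 0, 0, 0, 6, 10, 10, 10], "sz":[-2, -4, -6, -8, -6, 0, 0, 0], "finger_gap":[0.028, 0.028, 0.028, 0.028, 0.028, 0.02, 0.01, 0]}'
```

```text
time_s: 8.6
tool_pos: [0.5023, 0.0718, 0.0729]
ee_rot: [-3.141, -0.068, 0.0]
force: [-0.6, -0.1, 0.2]
gripper_width: 0.0277
grip_force: 0.0
time_s: 9.4
tool_pos: [0.5104, -0.1096, 0.2048]
ee_rot: [3.14, 0.07, 0.004]
force: [1.0, -0.8, 0.9]
gripper_width: 0.0061
grip_force: 0.0
```

```bash
python3 steer.py '{"wx":[0, 0, 0, 0], "wy":[0, 0, 0, 0], "wz":[0, 0, 0, 0], "sx":[0, 0, 0, 0], "sy":[10, 6, 0, 0], "sz":[0, 0, 0, 0], "finger_gap":[0, 0, 0, 0]}' | head -2
python3 - <<'E'
from h import *
a=robot.grab_frame("scene")[:,:,::-1];b=robot.grab_frame("top")[:,:,::-1]
cv2.imwrite("pics/s3.png",a);cv2.imwrite("pics/t3.png",b)
o=np.zeros((560,800,3),np.uint8)
o[:480,:400]=cv2.resize(a[225:345,195:295],(400,480),interpolation=cv2.INTER_CUBIC);o[:400,400:]=cv2.resize(b[155:235,210:290],(400,400),interpolation=cv2.INTER_CUBIC)
cv2.imwrite("pics/placed.png",o)
E
```

```text
time_s: 9.8
tool_pos: [0.5134, -0.1883, 0.2035]
```

View pics/placed.png

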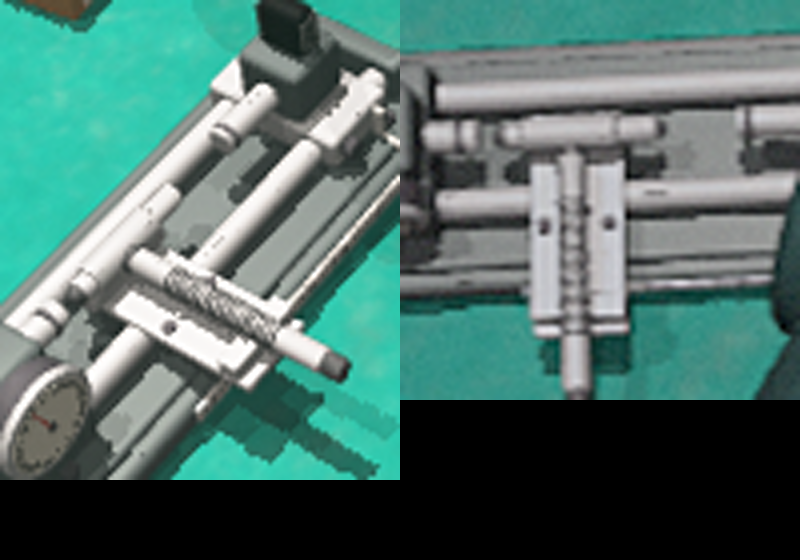

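The gauge lies on both ribs with its head on the line between the anvils. In the top crop its head runs from (490,133) to (668,127), the fixed anvil is at (480,135) and the slide's face at (738,122). That leaves about 29 mm at the slide and 2–4 mm at the fixed anvil. Next I'll push the lug with closed fingers.

```bash
python3 go.py .5419 -.103 .102 .043
```

```text
tool [ 0.5135 -0.1869  0.2032] yaw 0.044 zaxis [-0.     0.001 -1.   ] F [-0.28 -0.29 -0.63] q [-0.39  0.06  1.94  0.    1.14  1.13]
rz 0.0008 d now-axes [ 0.0321 -0.0825  0.1013] after turn [ 0.032  -0.0825  0.1013]
```

Scaled: -0.04 m is -8, 0.035 m is 7.

```bash
python3 steer.py '{"wx":[0, 0, 0, 0, 0, 0, 0, 0], "wy":[0, 0, 0, 0, 0, 0, 0, 0], "wz":[0, 0, 0, 0, 0, 0, 0, 0], "sx":[3.2, 3.2, 0, 0, 0, 0, 0, 0], "sy":[-8, -8, 0, 0, 0, 0, 0, 0], "sz":[2, 4, 7, 5, 2.2, 0, 0, 0], "finger_gap":[0, 0, 0, 0, 0, 0, 0, 0]}'; python3 go.py .5419 -.103 .102 .043
```

```text
time_s: 10.7
tool_pos: [0.5434, -0.1069, 0.1038]
ee_rot: [3.14, 0.068, 0.005]
force: [-0.8, -0.6, 0.7]
gripper_width: 0.0007
grip_force: 0.0
tool [ 0.5434 -0.1069  0.1038] yaw 0.043 zaxis [ 0.003 -0.001 -1.   ] F [-0.81 -0.59  0.71] q [-0.24  0.18  2.01  0.    0.95  1.29]
rz 0.0001 d now-axes [-0.0014 -0.004   0.0018] after turn [-0.0014 -0.004   0.0018]
```

The manual's scale: shifts go in units of 5 mm and turns go in units of 0.25 rad. Converting my numbers, -0.006 m is -1.2, -0.005 m is -1.

```bash
python3 steer.py '{"wx":[0, 0, 0, 0, 0, 0], "wy":[0, 0, 0, 0, 0, 0], "wz":[0, 0, 0, 0, 0, 0], "sx":[0, 0, 0, 0, 0, 0], "sy":[-0.8, -1.2, -1, -0.6, 0, 0], "sz":[0.4, 0, 0, 0, 0, 0], "finger_gap":[0, 0, 0, 0, 0, 0]}'|grep -E "_pos|force:"; python3 steer.py '{"wx":[0, 0, 0], "wy":[0, 0, 0], "wz":[0, 0, 0], "sx":[0, 0, 0], "sy":[-0.6, -0.6, -0.6], "sz":[0, 0, 0], "finger_gap":[0, 0, 0]}'|grep -E "_pos|force:";python3 steer.py '{"wx":[0, 0, 0], "wy":[0, 0, 0], "wz":[0, 0, 0], "sx":[0, 0, 0], "sy":[-0.6, -0.6, -0.6], "sz":[0, 0, 0], "finger_gap":[0, 0, 0]}'|grep -E "_pos|force:"
```

```text
tool_pos: [0.5413, -0.0885, 0.1]
force: [0.0, 0.0, 0.8]
grip_force: 0.0
tool_pos: [0.5409, -0.0794, 0.0999]
force: [-0.1, -1.0, 0.4]
grip_force: 0.0
tool_pos: [0.5405, -0.0707, 0.1]
force: [-0.2, -2.0, 0.1]
grip_force: 1.0
```

```bash
python3 steer.py '{"wx":[0, 0, 0, 0, 0], "wy":[0, 0, 0, 0, 0], "wz":[0, 0, 0, 0, 0], "sx":[0, 0, 0, 0, 0], "sy":[-0.6, -0.6, -0.6, -0.4, 0], "sz":[0, 0, 0, 0, 0], "finger_gap":[0, 0, 0, 0, 0]}'|grep -E "_pos|force:"
python3 - <<'E'
from h import *
a=robot.grab_frame("scene")[:,:,::-1];b=robot.grab_frame("top")[:,:,::-1]
cv2.imwrite("pics/s4.png",a);cv2.imwrite("pics/t4.png",b)
o=np.zeros((560,800,3),np.uint8)
o[:480,:400]=cv2.resize(a[225:345,195:295],(400,480),interpolation=cv2.INTER_CUBIC);o[:400,400:]=cv2.resize(b[155:235,210:290],(400,400),interpolation=cv2.INTER_CUBIC)
cv2.imwrite("pics/push.png",o)
E
```

```text
tool_pos: [0.54, -0.0591, 0.1]
force: [-0.4, -0.5, 0.6]
grip_force: 0.1
```

View pics/push.png

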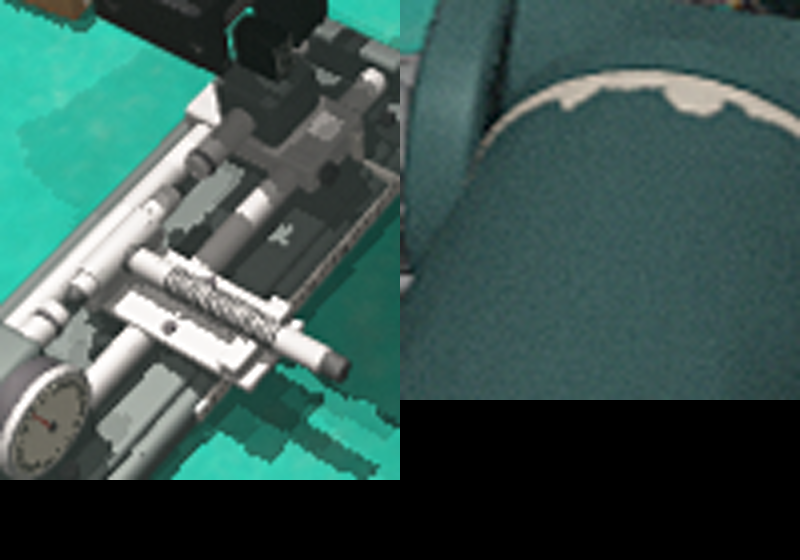

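The slide's face has closed to about 13 mm from the gauge, which hasn't moved. I'll carry on with finer steps, watching the force.

Scaled: -0.002 m is -0.4, -0.001 m is -0.2.

```bash
python3 steer.py '{"wx":[0, 0, 0, 0, 0], "wy":[0, 0, 0, 0, 0], "wz":[0, 0, 0, 0, 0], "sx":[0, 0, 0, 0, 0], "sy":[-0.4, -0.4, -0.4, -0.2, -0.2], "sz":[0, 0, 0, 0, 0], "finger_gap":[0, 0, 0, 0, 0]}'|grep -E "_pos|force:"
for i in 1; do python3 steer.py '{"wx":[0, 0], "wy":[0, 0], "wz":[0, 0], "sx":[0, 0], "sy":[-0.2, -0.2], "sz":[0, 0], "finger_gap":[0, 0]}'|grep -E "_pos|force:"; done
python3 steer.py '{"wx":[0, 0, 0, 0], "wy":[0, 0, 0, 0], "wz":[0, 0, 0, 0], "sx":[0, 0, 0, 0], "sy":[-0.1, -0.1, -0.1, -0.1], "sz":[0, 0, 0, 0], "finger_gap":[0, 0, 0, 0]}'|grep -E "_pos|force:"
```

```text
tool_pos: [0.5397, -0.0516, 0.1001]
force: [-0.9, -2.5, -0.1]
grip_force: 1.0
tool_pos: [0.5396, -0.0496, 0.1]
force: [-0.2, -1.7, -0.4]
grip_force: 1.0
tool_pos: [0.5396, -0.0476, 0.1]
force: [0.8, -1.9, 0.9]
grip_force: 1.0
```

```bash
python3 steer.py '{"wx":[0, 0], "wy":[0, 0], "wz":[0, 0], "sx":[0, 0], "sy":[-0.1, -0.1], "sz":[0, 0], "finger_gap":[0, 0]}'|grep -E "_pos|force:"
python3 steer.py '{"wx":[0, 0], "wy":[0, 0], "wz":[0, 0], "sx":[0, 0], "sy":[-0.1, -0.1], "sz":[0, 0], "finger_gap":[0, 0]}'|grep -E "_pos|force:"
python3 - <<'E'
from h import *
im=robot.grab_frame("scene")[:,:,::-1]; cv2.imwrite("pics/s5.png",im)
a=cv2.imread("pics/s4.png").astype(int)
# displacement of the handle's end between pictures (template match)
T=cv2.imread("pics/s4.png")[305:322,262:286]
m=cv2.matchTemplate(np.ascontiguousarray(im[298:330,252:298]),T,cv2.TM_CCOEFF_NORMED); print(cv2.minMaxLoc(m)[1::2], "unmoved=(10,7)")
E
```

```text
tool_pos: [0.5395, -0.0466, 0.1]
force: [0.3, -1.3, 0.1]
grip_force: 1.0
tool_pos: [0.5395, -0.0458, 0.1]
force: [-0.4, -3.8, 0.4]
grip_force: 1.4
(0.9389469027519226, (10, 7)) unmoved=(10,7)
```

```bash
python3 steer.py '{"wx":[0], "wy":[0], "wz":[0], "sx":[0], "sy":[-0.06], "sz":[0], "finger_gap":[0]}'|grep -E "_pos|force:"
python3 steer.py '{"wx":[0], "wy":[0], "wz":[0], "sx":[0], "sy":[-0.06], "sz":[0], "finger_gap":[0]}'|grep -E "_pos|force:"
```

```text
tool_pos: [0.5395, -0.0455, 0.1]
force: [0.3, -3.8, 0.9]
grip_force: 1.4
tool_pos: [0.5395, -0.0451, 0.1]
force: [-0.6, -2.6, 0.5]
grip_force: 1.4
```

```bash
for k in 1; do python3 steer.py '{"wx":[0, 0], "wy":[0, 0], "wz":[0, 0], "sx":[0, 0], "sy":[-0.06, -0.06], "sz":[0, 0], "finger_gap":[0, 0]}'|grep -E "_pos|force:"; python3 steer.py '{"wx":[0, 0], "wy":[0, 0], "wz":[0, 0], "sx":[0, 0], "sy":[-0.06, -0.06], "sz":[0, 0], "finger_gap":[0, 0]}'|grep -E "_pos|force:"; done
```

```text
tool_pos: [0.5394, -0.0445, 0.1]
force: [0.5, -2.8, 0.2]
grip_force: 1.4
tool_pos: [0.5394, -0.0438, 0.1]
force: [-0.1, -2.2, -0.4]
grip_force: 1.4
```

Scaled: -0.0003 m is -0.06.

```bash
python3 steer.py '{"wx":[0], "wy":[0], "wz":[0], "sx":[0], "sy":[-0.06], "sz":[0], "finger_gap":[0]}'|grep -E "_pos|force:"; python3 steer.py '{"wx":[0], "wy":[0], "wz":[0], "sx":[0], "sy":[-0.06], "sz":[0], "finger_gap":[0]}'|grep -E "_pos|force:"
```

```text
tool_pos: [0.5394, -0.0435, 0.1]
force: [0.2, -3.4, 0.4]
grip_force: 1.4
tool_pos: [0.5394, -0.0432, 0.1]
force: [0.3, -3.4, -0.7]
grip_force: 1.4
```

```bash
for r in a; do python3 steer.py '{"wx":[0], "wy":[0], "wz":[0], "sx":[0], "sy":[-0.06], "sz":[0], "finger_gap":[0]}'|grep -E "_pos|force:"; python3 steer.py '{"wx":[0], "wy":[0], "wz":[0], "sx":[0], "sy":[-0.06], "sz":[0], "finger_gap":[0]}'|grep -E "_pos|force:"; done
```

```text
tool_pos: [0.5394, -0.0429, 0.1]
force: [0.9, -3.5, 0.2]
grip_force: 1.4
tool_pos: [0.5394, -0.0426, 0.1]
force: [0.2, -2.6, 0.5]
grip_force: 1.4
```

Scaled: -0.0003 m is -0.06.

```bash
python3 steer.py '{"wx":[0], "wy":[0], "wz":[0], "sx":[0], "sy":[-0.06], "sz":[0], "finger_gap":[0]}'|grep -E "_pos|force:"; python3 steer.py '{"wx":[0], "wy":[0], "wz":[0], "sx":[0], "sy":[0], "sz":[0], "finger_gap":[0]}'|grep -E "_pos|force:"
```

```text
tool_pos: [0.5393, -0.0423, 0.1]
force: [0.3, -3.5, 1.0]
grip_force: 1.4
tool_pos: [0.5394, -0.0423, 0.1001]
force: [0.2, -2.4, -0.3]
grip_force: 1.3
```

Scaled: -0.0003 m is -0.06.

```bash
python3 steer.py '{"wx":[0, 0], "wy":[0, 0], "wz":[0, 0], "sx":[0, 0], "sy":[-0.06, -0.06], "sz":[0, 0], "finger_gap":[0, 0]}'|grep -E "_pos|force:"; python3 steer.py '{"wx":[0], "wy":[0], "wz":[0], "sx":[0], "sy":[-0.06], "sz":[0], "finger_gap":[0]}'|grep -E "_pos|force:"
python3 - <<'E'
from h import *
im=robot.grab_frame("scene")[:,:,::-1]; cv2.imwrite("pics/s6.png",im)
A=cv2.imread("pics/s4.png")
for nm,(x,y,w,h) in dict(handle=(262,305,24,17),head=(206,270,40,36)).items():
    up=lambda i:cv2.resize(np.ascontiguousarray(i),None,fx=5,fy=5,interpolation=cv2.INTER_CUBIC)
    m=cv2.matchTemplate(up(im[y-8:y+h+8,x-8:x+w+8]),up(A[y:y+h,x:x+w]),cv2.TM_CCOEFF_NORMED); _,v,_,l=cv2.minMaxLoc(m); print(nm,v,np.array(l)/5-8)
E
```

```text
tool_pos: [0.5393, -0.0418, 0.1]
force: [0.5, -2.8, 0.2]
grip_force: 1.4
tool_pos: [0.5393, -0.0414, 0.1]
force: [0.1, -2.8, -0.5]
grip_force: 1.4
handle 0.9334405064582825 [0.  0.8]
head 0.8286152482032776 [-0.8  1.4]
```

```bash
python3 steer.py '{"wx":[0], "wy":[0], "wz":[0], "sx":[0], "sy":[-0.06], "sz":[0], "finger_gap":[0]}'|grep -E "_pos|force:"; python3 steer.py '{"wx":[0], "wy":[0], "wz":[0], "sx":[0], "sy":[-0.06], "sz":[0], "finger_gap":[0]}'|grep -E "_pos|force:"
```

```text
tool_pos: [0.5393, -0.0412, 0.1]
force: [1.2, -3.3, 0.0]
grip_force: 1.4
tool_pos: [0.5393, -0.0408, 0.1]
force: [0.1, -1.8, 0.4]
grip_force: 1.4
```

Scaled: -0.0003 m is -0.06.

```bash
python3 steer.py '{"wx":[0], "wy":[0], "wz":[0], "sx":[0], "sy":[-0.06], "sz":[0], "finger_gap":[0]}'|grep -E "_pos|force:"; python3 steer.py '{"wx":[0], "wy":[0], "wz":[0], "sx":[0], "sy":[-0.06], "sz":[0], "finger_gap":[0]}'|grep -E "_pos|force:"
```

```text
tool_pos: [0.5393, -0.0405, 0.1]
force: [-0.3, -2.0, -0.4]
grip_force: 1.4
tool_pos: [0.5393, -0.0402, 0.1]
force: [0.9, -3.3, 1.3]
grip_force: 1.4
```

Scaled: -0.0003 m is -0.06.

```bash
python3 steer.py '{"wx":[0], "wy":[0], "wz":[0], "sx":[0], "sy":[-0.06], "sz":[0], "finger_gap":[0]}'|grep -E "_pos|force:"
```

```text
tool_pos: [0.5392, -0.0399, 0.1]
force: [0.3, -3.1, 0.8]
grip_force: 1.6
```

```bash
python3 steer.py '{"wx":[0], "wy":[0], "wz":[0], "sx":[0], "sy":[-0.06], "sz":[0], "finger_gap":[0]}'|grep -E "_pos|force:"
```

```text
tool_pos: [0.5393, -0.0398, 0.1001]
force: [0.2, -3.8, 1.0]
grip_force: 2.0
```

Scaled: -0.0002 m is -0.04.

```bash
python3 steer.py '{"wx":[0], "wy":[0], "wz":[0], "sx":[0], "sy":[-0.04], "sz":[0], "finger_gap":[0]}'|grep -E "_pos|force:"
```

```text
tool_pos: [0.5392, -0.0397, 0.1]
force: [0.5, -4.5, 0.6]
grip_force: 2.2
```

Scaled: -0.0002 m is -0.04.

```bash
python3 steer.py '{"wx":[0, 0], "wy":[0, 0], "wz":[0, 0], "sx":[0, 0], "sy":[-0.04, 0], "sz":[0, 0], "finger_gap":[0, 0]}'|grep -E "_pos|force:"; python3 steer.py '{"wx":[0, 0, 0, 0, 0, 0, 0, 0], "wy":[0, 0, 0, 0, 0, 0, 0, 0], "wz":[0, 0, 0, 0, 0, 0, 0, 0], "sx":[0, 0, 0, 0, 0, 0, 0, 0], "sy":[0.06, 0.1, 0.4, 2, 3, 1, 0, 8], "sz":[0, 0, 0, 0, 0, -6, -10, -4], "finger_gap":[0, 0, 0, 0, 0, 0, 0, 0]}'; python3 steer.py '{"wx":[0, 0, 0, 0, 0], "wy":[0, 0, 0, 0, 0], "wz":[0, 0, 0, 0, 0], "sx":[0, 0, 0, 0, 0], "sy":[10, 10, 10, 0, 0], "sz":[0, 0, 0, 0, 0], "finger_gap":[0, 0, 0, 0, 0]}'|head -2
python3 - <<'E'
from h import *
a=robot.grab_frame("scene")[:,:,::-1];b=robot.grab_frame("top")[:,:,::-1]
o=np.zeros((560,800,3),np.uint8)
o[:480,:400]=cv2.resize(a[225:345,195:295],(400,480),interpolation=cv2.INTER_CUBIC);o[:400,400:]=cv2.resize(b[155:235,210:290],(400,400),interpolation=cv2.INTER_CUBIC)
cv2.imwrite("pics/end.png",o)
E
```

```text
tool_pos: [0.5392, -0.0396, 0.1]
force: [0.6, -4.6, -0.1]
grip_force: 2.5
time_s: 17.3
tool_pos: [0.5442, -0.111, 0.2043]
ee_rot: [-3.14, -0.073, -0.009]
force: [1.0, -1.0, -0.1]
gripper_width: 0.0006
grip_force: 0.0
time_s: 17.8
tool_pos: [0.548, -0.2637, 0.1995]
```

View pics/end.png

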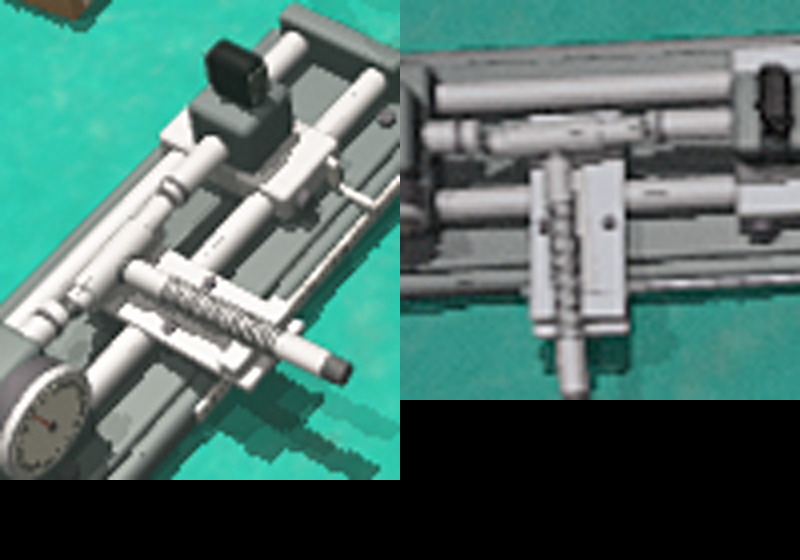

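The gauge is nipped between both anvils. In the top crop its head runs from (490,140) to (650,128), touching an anvil at each end, and it is square to within about 0.05 rad. The hand is clear, so I'll hand in.

```bash
python3 -c "
from cell import robot
print(robot.sign_off())"
```

```text
the job is handed in; nothing more can be done
None
```

I handed the job in with the gauge on both ribs, nipped between the anvils with an estimated 2–3 N on it (the lock holds to 8 N), and the hand clear. I saw no sign of the plunger giving way, but sign-off returned no verdict.

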